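# Clip the carabiner onto the bench anchor

### The job

Take the big carabiner out of its wooden rest and clip it onto the bench anchor: with the gate underneath, press it down across the top bar of the anchor's bow, so that the bar pushes the sprung gate in and the gate snaps shut behind it. Then let go and leave the carabiner hanging on the bow. The bow's height has not been measured, so go by feel: never push on the anchor with more than about 20 N, and leave the tin, the mug and the roll of tape where they are.

Things in the scene. Friction and masses are not known exactly. Their poses are not given: they have to be found in the camera images.
- carabiner: Big aluminium carabiner of 9 mm rod with a black grip on its spine, 140 g, lying in its own x-z plane: x -60 to +43 mm, rod loop z -4.5 to +50.5. Origin: in the mouth, on the centreline of the shut gate. +z from gate to spine and grip (up at the start), +x towards the nose, y across its thickness. The gate is hinged at x = -40, z = 0; its free tip reaches x = +8, where the fixed nose begins
- grip (a point): the place to hold the carabiner's black ribbed grip, at x = -6, z = +66 mm in the carabiner's frame. The grip is a block 50 mm long (x), 16 mm thick (y), z from +42 to +80 mm: pinch it across y from above, fingertips no lower than z = +54, as the bow's shoulders come up to z = +50 beside it once it is clipped on and opening fingers would hit them
- entry (a point): where a bar best enters the carabiner's mouth: x = +1, z = 0 mm in its frame (x -3 to +4 will do). The bar meets the shut gate at z = -8 and must come in until its centre is at about z = +24 to +33 before the gate's tip slips off it and snaps shut; at z = +37 the bar strikes the underside of the spine and the push turns hard. The press takes some 3 N at first and up to about 8 N before the snap
- gate (a joint): gate of the carabiner, rad: 0 shut, grows as it is pressed inward (towards the spine), at most 1.15; a spring shuts it. It swings in to about 0.6 to 0.95 as a bar passes and drops back to 0 when it snaps shut
- anchor: Bench anchor screwed to the bench: dark steel plate 100 x 80 x 10 mm, grey socket tube 31 mm across up to z = 100 mm, a thumbscrew on its +y side, and a steel bow standing in the socket in the anchor's y-z plane. Origin: centre of the plate's underside, z up. The bow may be taken with the carabiner's x along the anchor's +x or -x
- bow_foot (a point): point on the anchor's axis at its socket's mouth, 100 mm above the bench. The bow above it is a loop of 9 mm bar, 41 mm wide (y) and 56 mm high inside; its top bar runs along the anchor's y axis, straight and level for 22 mm in the middle, its ends rising 8 mm as a saddle. It was clamped at an unmeasured height: the middle of the top bar's centreline is anywhere from 180 to 235 mm above the bench
- rest: Wooden rest screwed to the bench, 135 x 52 x 34 mm, with a slot 11 mm wide and 22 mm deep along its x axis in which the carabiner stands on edge, gate down, grip up. Origin: centre of its underside
- stain_tin: small orange round tin, 75 mm across, 56 mm high; bystander; origin: centre of its underside
- masking_roll: roll of masking tape lying flat, 105 mm across, 25 mm high; bystander; origin: centre of its underside
- dot_mug: black mug with white dots, 82 mm across, 92 mm high; bystander; origin: centre of its underside
Mind the look-alikes: they are no part of the job. Leave any green look-alike of the rest alone.

How it is judged:
By the outcome, as a careful person would: the job done as asked, in the order asked, and still so for the second after the job is handed in, with the robot touching nothing.
It also fails if it takes over 64 s, if anything falls off the work surface, if the arm or the gripper's body presses on something with over 40 N, if the wrist force passes 120 N, or if a joint passes its speed limit or range.

### The arm

A 6-joint arm with a two-finger parallel gripper is mounted at the origin on a cart in front of the work surface, level with it; the furniture and walls round the work are solid. World frame = base frame: x ahead of the robot, y to its left, z up, the work surface at z = 0. Lengths are in m, angles in rad, forces in N, time in s.
With the tool pointing down it reaches from about 0.325 to 0.9 m from the base axis. Payload 3.5 kg.
Tool frame: the origin (TCP) lies on the centre line of the jaws, within the pads' length; the fingertips stand 8 mm ahead of it and the grasp point (between the pads) lies 11 mm behind it; z points along the fingers, y is the line along which they close (so a half turn about z gives the same grasp; the last joint's range is limited). The gripper opens to 85 mm and grips with 20 to 120 N. Pads are 22 mm wide; open, the fingers measure 114 mm over their backs; the gripper's body (76 mm by 85 mm) begins 54 mm behind the grasp point. The pads swing forward as they close: fully open they stand 13 mm farther back than shut.
Start: joints at [1.029, 0.276, -0.026, 1.268, 0, 1.467], TCP at [0.266, 0.566, 0.211] pointing down, gripper open.
Joint ranges: [-3.12, 3.12], [-0.85, 1.88], [-1.08, 1.24], [-1.95, 2.15], [-1.57, 1.53], [-3.14, 3.14]. Speed limits (rad/s): [2.57, 2.57, 3.14, 3.14, 3.14, 3.14].

### API

Orientations are given as a rotation vector (axis times angle).
In Python, from workcell import bot gives the robot as it stands.
- The arm moves only by the tool jog_arm, never from a script. Its argument "increments" is text: rows parted by semicolons, each of 7 numbers parted by spaces: the shift along the tool's x, y, z in m, then the turn, a rotation vector about the tool's x, y, z in rad, then the finger opening in m, from 0 to 0.0854. In form: dx dy dz ax ay az hand; .... A call has 1 to 12 rows; each row shifts and turns the commanded pose from where the row before left it, along the tool's axes as they then stand; what a row does not reach is not made up. A row lasts 1/12 s, in which the tool goes at most 41.7 mm and 7.16 degrees, less where a joint would pass 70% of its speed; a pose out of reach is approached as far as the arm can. A call with a gripper value outside its range is refused whole. The fingers move at their own pace and stop on an object; "squeeze" is the grip in N (left out, the last holds). Time passes only in rows, so rows that do not move let the fingers close. It gives the time, the measured TCP pose, the force, the opening and the grip force at its end, in the units of the state.
- bot.get_obs(): the state, without advancing time (a new reading comes with each control period).
- bot.snapshot(name): name is "scene" or "top" or "wrist"; returns a dict with "image" (420x560x3 uint8, blue, green, red), "range_z" (420x560 float32, m along the optical axis (not along the pixel's ray), 0 where there is no reading), "fx", "fy", "cx", "cy" (pixels), "world_from_camera" (4x4, takes a point from camera to world coordinates); the wrist camera has in their place "mount" (4x4, takes a point from camera to tool coordinates, whose origin is the TCP and whose axes are the flange's). Camera axes: x right, y down, z forward; pixel columns grow to the right and rows downward; lengths in m; the calibration is good to about 2 mm. The wrist camera is an equidistant fisheye: a pixel r from the principal point sees the ray r / f radians off the axis. A picture is of the moment at which its call begins: read the wrist's pose just before it.
- bot.job_done(): hands the job in; it is judged then, once.
Trained networks look in the newest picture that a camera, given by its name, has taken for a name from the list of things; names that differ only in an ending like _2 or _b are one class to them, and where a whole thing is asked for, a point or a joint stands for the part that bears it (a point fixed in the world has none). Each returns a list of dicts, best first, with "p" (0 to 1); they miss things now and then, are a little off and sometimes report something else, mostly with a low value. They report only what shows in the picture. A call takes as long as a camera call. They do not tell look-alikes from the thing itself.
- bot.outline_of(camera, label): "mask" (420x560 bool, what is visible of it) and "pixel" ([column, row] in pixels, amid what is visible of it).
- bot.mark_of(camera, label): "pixel" ([column, row] in pixels: a listed point, or the origin of a listed thing).
The state is a dict: "clock": time; "joint_pos": joint angles; "qvel": joint speeds; "effort": joint torques, N m; "position": TCP position; "ee_rot": TCP orientation; "force": force on the tool from outside, world axes, zero at the start; "moment": the same for the moment, N m; "grip_width": finger opening in m; "grip_force": force on a finger pad.
Only numpy, scipy, OpenCV 4.12 (cv2) and the standard library are available. Lean on these libraries where they do the work, as an engineer would, in place of code of your own. Each camera call takes 0.05 s, during which the arm holds its last target. There are 200 camera calls.

## Working session

There is one attempt and no reset: what is moved stays moved. The work goes in short steps, Python scripts to look and compute and a tool call to move; the robot and the scene stay as the last step left them, time stands still between calls to the robot, and variables do not carry over. Pictures are saved under pics/ and viewed, at most 12 in all, crops included, and the job is handed in when it is done.

Besides the shell and the picture viewer there is one more tool, called after "Call:" by a JSON object that holds its "name" and its "arguments". jog_arm: Moves the arm, as the interface text tells. Its arguments: {"type":"object","properties":{"increments":{"type":"string"},"squeeze":{"type":"number"}},"required":["increments"]}

```bash
mkdir -p pics; ls
cat > h.py <<'E'
import numpy as np, cv2
from scipy.spatial.transform import Rotation as R
from workcell import bot
def cloud(s):
    z=s["range_z"]; v,u=np.mgrid[:420,:560]
    P=np.stack([(u-s["cx"])/s["fx"]*z,(v-s["cy"])/s["fy"]*z,z],-1)
    T=np.array(s["world_from_camera"]); W=P@T[:3,:3].T+T[:3,3]; W[z==0]=np.nan
    return W
E
python3 - <<'E'
from h import *
o=bot.get_obs(); print({k:np.round(v,3) for k,v in o.items()})
ims=[]
for c in ["scene","top"]:
    s=bot.snapshot(c); cv2.imwrite(f"pics/{c}0.png",s["image"]); np.save(f"{c}_W.npy",cloud(s)); W=cloud(s)
    print(c,s["fx"],np.round(s["world_from_camera"],3).tolist())
    for l in ["carabiner","grip","anchor","bow_foot","rest","stain_tin","masking_roll","dot_mug"]:
        for d in bot.outline_of(c,l)[:3] if l!="bow_foot" else bot.mark_of(c,l)[:2]:
            u=d["pixel"]; w=W[int(u[1]),int(u[0])]
            r=[]
            if "mask" in d: 
                q=W[d["mask"]]; r=[np.round(np.nanpercentile(q,[2,98],axis=0),3).tolist(), d["mask"].sum()]
            print(c,l,round(d["p"],2),np.round(u),np.round(w,3),r)
E
```

```text
pics
{'clock': np.float64(0.0), 'joint_pos': array([ 1.029,  0.277, -0.028,  1.268, -0.   ,  1.467]), 'qvel': array([-0.   , -0.001,  0.   ,  0.002, -0.   , -0.001]), 'effort': array([-0.0000e+00, -4.4551e+01,  2.9520e+01,  1.6000e-02, -0.0000e+00,
        0.0000e+00]), 'position': array([0.265, 0.565, 0.209]), 'ee_rot': array([-6.840e-01, -3.066e+00,  3.000e-03]), 'force': array([0.616, 0.045, 0.141]), 'moment': array([-0.005,  0.033,  0.021]), 'grip_force': np.float64(0.0), 'grip_width': np.float64(0.085)}
scene 431.33484903261234 [[0.885, -0.22, 0.41, 0.082], [-0.465, -0.419, 0.78, -0.469], [-0.0, -0.881, -0.473, 0.557], [0.0, 0.0, 0.0, 1.0]]
scene carabiner 0.79 [342. 260.] [0.502 0.095 0.08 ] [[[0.462, 0.083, -0.0], [0.577, 0.177, 0.097]], np.int64(724)]
scene grip 0.81 [344. 261.] [0.507 0.098 0.074] [[[0.462, 0.082, 0.0], [0.56, 0.165, 0.097]], np.int64(700)]
scene anchor 0.91 [300. 222.] [0.544 0.34  0.029] [[[0.505, 0.296, 0.004], [0.6, 0.384, 0.227]], np.int64(1324)]
scene bow_foot 0.73 [303. 198.] [0.548 0.333 0.097] []
scene rest 0.7 [347. 284.] [0.504 0.078 0.033] [[[0.4
[... 1585 characters left out ...]
.039]], np.int64(1013)]
top rest 0.81 [174. 294.] [0.289 0.541 0.011] [[[0.231, 0.49, 0.004], [0.346, 0.59, 0.038]], np.int64(1516)]
top stain_tin 0.95 [318. 278.] [0.331 0.217 0.052] [[[0.298, 0.173, -0.001], [0.366, 0.244, 0.059]], np.int64(986)]
top masking_roll 0.63 [323. 122.] [0.702 0.207 0.007] [[[0.615, 0.152, 0.005], [0.714, 0.25, 0.03]], np.int64(945)]
top dot_mug 0.85 [174. 182.] [0.538 0.543 0.05 ] [[[0.487, 0.495, 0.01], [0.566, 0.583, 0.094]], np.int64(1495)]
top dot_mug 0.68 [260. 178.] [0.544 0.35  0.098] [[[0.505, 0.3, 0.002], [0.603, 0.392, 0.231]], np.int64(1553)]
top dot_mug 0.67 [324. 120.] [0.703 0.203 0.02 ] [[[0.616, 0.153, 0.005], [0.714, 0.25, 0.03]], np.int64(928)]
```

Run:
```python
from h import *
a=cv2.imread("pics/scene0.png");b=cv2.imread("pics/top0.png")
a=cv2.resize(a[130:330,130:430],None,fx=2,fy=2,interpolation=2)
b=cv2.resize(b[80:310,110:410],None,fx=2,fy=2,interpolation=2)
cv2.imwrite("pics/a1.png",a);cv2.imwrite("pics/b1.png",b)
W=np.load("top_W.npy");V=np.load("scene_W.npy")
im=cv2.imread("pics/top0.png");ims=cv2.imread("pics/scene0.png")
for n,C,I in (("top",W,im),("scene",V,ims)):
    x,y,z=C[...,0],C[...,1],C[...,2]
    m=(x>.43)&(x<.62)&(y>.03)&(y<.18)&(z>.085)&(z<.115)  # grip top
    p=C[m][:,:2]; r=cv2.minAreaRect((p*1000).astype(np.float32)); print(n,"grip",m.sum(),np.median(C[m],0).round(4),r)
    m=(x>.43)&(x<.62)&(y>.03)&(y<.18)&(z>.028)&(z<.045)
    r=cv2.minAreaRect((C[m][:,:2]*1000).astype(np.float32)); print("rest",m.sum(),r)
    m=(x>.48)&(x<.64)&(y>.26)&(y<.42)&(z>.15)
    q=C[m];print("bow",m.sum(),q.mean(0).round(4),np.percentile(q,[1,99],axis=0).round(4).tolist())
    t=q[q[:,2]>np.percentile(q[:,2],50)]
    d=np.linalg.svd(t[:,:2]-t[:,:2].mean(0))[2][0];print("bow dir",d,t[:,:2].mean(0), np.degrees(np.arctan2(d[1],d[0])))
    print(q[np.argsort((q[:,:2]-q[:,:2].mean(0))@d)][::max(1,len(q)//40)].round(3).tolist())
    m=(x>.48)&(x<.64)&(y>.26)&(y<.42)&(z>.006)&(z<.015)
    print("plate",cv2.minAreaRect((C[m][:,:2]*1000).astype(np.float32)))
```

```text
top grip 174 [0.513  0.1037 0.0963] ((513.3587646484375, 102.37429809570312), (17.425859451293945, 50.315704345703125), 70.40730285644531)
rest 913 ((519.5331420898438, 100.1189956665039), (52.557830810546875, 135.25006103515625), 69.45462036132812)
bow 302 [0.5555 0.3457 0.1975] [[0.541, 0.3193, 0.1564], [0.5691, 0.3717, 0.2362]]
bow dir [-0.43633154 -0.89978597] [0.55552387 0.34491645] -115.87005183060467
[[0.569, 0.372, 0.226], [0.564, 0.371, 0.203], [0.564, 0.37, 0.188], [0.568, 0.366, 0.23], [0.563, 0.367, 0.208], [0.564, 0.366, 0.233], [0.566, 0.364, 0.196], [0.564, 0.364, 0.234], [0.561, 0.364, 0.229], [0.562, 0.362, 0.234], [0.56, 0.361, 0.158], [0.562, 0.359, 0.161], [0.564, 0.356, 0.226], [0.564, 0.354, 0.225], [0.559, 0.355, 0.162], [0.556, 0.355, 0.159], [0.558, 0.352, 0.227], [0.562, 0.349, 0.16], [0.555, 0.35, 0.161], [0.553, 0.35, 0.161], [0.554, 0.349, 0.157], [0.56, 0.345, 0.159], [0.558, 0.344, 0.228], [0.555, 0.344, 0.163], [0.552, 0.344, 0.225], [0.554, 0.343, 0.225], [0.556, 0.34, 0.16], [0.556, 0.339, 0.226], [0.559, 0.336, 0.157], [0.552, 0.338, 0.16], [0.548, 
[... 1260 characters left out ...]
, [0.548, 0.335, 0.151], [0.546, 0.326, 0.233], [0.544, 0.326, 0.233], [0.544, 0.324, 0.159], [0.541, 0.324, 0.169], [0.545, 0.322, 0.162], [0.545, 0.321, 0.16], [0.542, 0.322, 0.199], [0.542, 0.322, 0.221], [0.544, 0.32, 0.211], [0.546, 0.319, 0.195], [0.542, 0.321, 0.183], [0.541, 0.321, 0.212], [0.541, 0.321, 0.195], [0.545, 0.319, 0.219], [0.547, 0.317, 0.212], [0.542, 0.319, 0.226], [0.545, 0.318, 0.193], [0.541, 0.319, 0.176], [0.545, 0.318, 0.2], [0.545, 0.317, 0.188], [0.545, 0.317, 0.174], [0.542, 0.317, 0.206], [0.54, 0.318, 0.194], [0.542, 0.317, 0.191], [0.541, 0.315, 0.175]]
plate ((554.7703857421875, 341.50079345703125), (87.78101348876953, 99.62683868408203), 65.3772964477539)
```

View pics/a1.png

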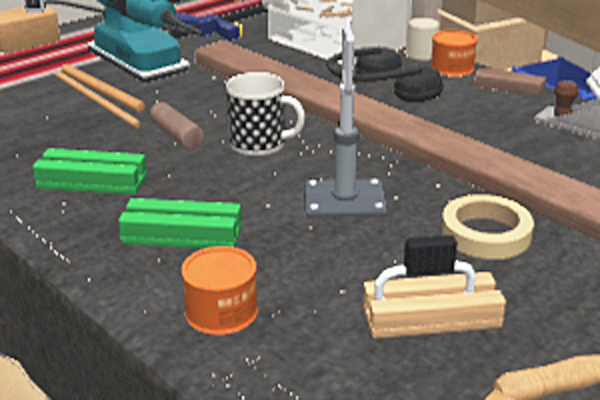

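View pics/b1.png

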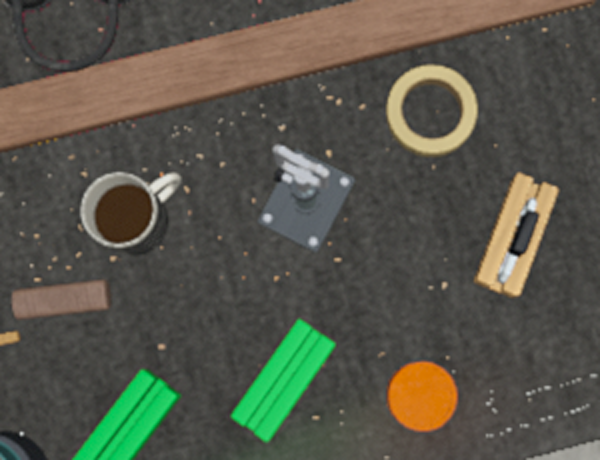

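Call:
{"name": "jog_arm", "arguments": {"increments": "-0.035 -0.026 0 0 0 0 0.06; -0.035 -0.026 0 0 0 0 0.06; -0.035 -0.026 0 0 0 0 0.06; -0.035 -0.026 0 0 0 0 0.06; -0.035 -0.026 0 0 0 0 0.06; -0.035 -0.026 0 0 0 0 0.06; -0.035 -0.026 0 0 0 0 0.06; -0.035 -0.026 0 0 0 0 0.06; -0.035 -0.026 0 0 0 0 0.06; -0.035 -0.026 0 0 0 0 0.06; -0.035 -0.027 0 0 0 -0.045 0.06; -0.035 -0.027 0 0 0 -0.05 0.06"}}

```text
clock: 1.9
position: [0.5029, 0.1235, 0.2109]
ee_rot: [0.534, 3.095, 0.0]
force: [-0.5, 0.5, -0.2]
grip_width: 0.0606
grip_force: 0.0
```

Call:
{"name": "jog_arm", "arguments": {"increments": "0 0 0 0 0 0 0.06; 0 0 0 0 0 0 0.06; 0 0 0 0 0 0 0.06"}}

```text
clock: 2.15
position: [0.5022, 0.1256, 0.2105]
ee_rot: [-0.539, -3.094, -0.001]
force: [0.1, -0.1, 0.3]
grip_width: 0.0599
grip_force: 0.0
```

```bash
cat >> h.py <<'E'
def wrist():
    o=bot.get_obs(); s=bot.snapshot("wrist")
    T=np.eye(4);T[:3,:3]=R.from_rotvec(o["ee_rot"]).as_matrix();T[:3,3]=o["position"]
    T=T@np.array(s["mount"]); z=s["range_z"]; v,u=np.mgrid[:420,:560]
    a=(u-s["cx"])/s["fx"]; b=(v-s["cy"])/s["fy"]; th=np.hypot(a,b)+1e-9
    d=np.stack([a/th*np.tan(th),b/th*np.tan(th),np.ones_like(th)],-1)
    W=(d*z[...,None])@T[:3,:3].T+T[:3,3]; W[(z==0)|(th>1.4)]=np.nan
    return s,W,o
E
python3 - <<'E'
from h import *
s,C,o=wrist(); print({k:np.round(o[k],4).tolist() for k in("clock","position","ee_rot","force")},np.round(s["mount"],3).tolist(),s["fx"])
cv2.imwrite("pics/w1.png",s["image"])
x,y,z=C[...,0],C[...,1],C[...,2]
B=(x>.43)&(x<.62)&(y>.03)&(y<.18)
for lo,hi in((.085,.11),(.045,.085),(.028,.042)):
    m=B&(z>lo)&(z<hi); print(lo,m.sum(),np.median(z[m]),cv2.minAreaRect((C[m][:,:2]*1000).astype(np.float32)))
for n in("top","scene","w"):
    K=C if n=="w" else np.load(n+"_W.npy")
    m=(abs(K[...,0]-.52)<.09)&(abs(K[...,1]-.1)<.07)
    e=np.array([.94,-.342]);f=np.array([.342,.94]); q=K[m]; q=q[(q[:,2]>.04)&(q[:,2]<.12)]
    a=(q[:,:2]-[.513,.102])@e; b=(q[:,:2]-[.513,.102])@f
    k=abs(b)<.015
    print(n,k.sum(),np.percentile(a[k],[0,1,50,99,100]).round(4), "z>.06",np.percentile(a[k&(q[:,2]>.055)],[1,99]).round(4))
m=bot.mark_of("wrist","grip"); print([(d["p"],d["pixel"],C[int(d["pixel"][1]),int(d["pixel"][0])]) for d in m])
E
```

```text
{'clock': 2.15, 'position': [0.5022, 0.1256, 0.2105], 'ee_rot': [-0.539, -3.0942, -0.0006], 'force': [0.1325, -0.1177, 0.2677]} [[-0.0, -0.949, -0.316, 0.081], [1.0, -0.0, 0.0, -0.001], [-0.0, -0.316, 0.949, -0.163], [0.0, 0.0, 0.0, 1.0]] 325.19226210127806
0.085 928 0.09493238098838422 ((511.7004089355469, 100.3424072265625), (16.80514907836914, 48.81001663208008), 69.63204956054688)
0.045 433 0.06367475094962005 ((509.4988098144531, 103.0702133178711), (15.547548294067383, 100.03402709960938), 73.08149719238281)
0.028 3778 0.03299874443013695 ((518.8886108398438, 97.90956115722656), (52.286190032958984, 135.135986328125), 70.05519104003906)
top 294 [-0.0539 -0.0522 -0.0062  0.0436  0.0459] z>.06 [-0.0484  0.0413]
scene 640 [-0.0545 -0.053  -0.0036  0.0451  0.048 ] z>.06 [-0.0471  0.04  ]
w 1367 [-0.0538 -0.0526 -0.011   0.0406  0.0464] z>.06 [-0.0475  0.0403]
[(0.63, [261.0, 210.1], array([0.50802733, 0.10211905, 0.09555204]))]
```

View pics/w1.png

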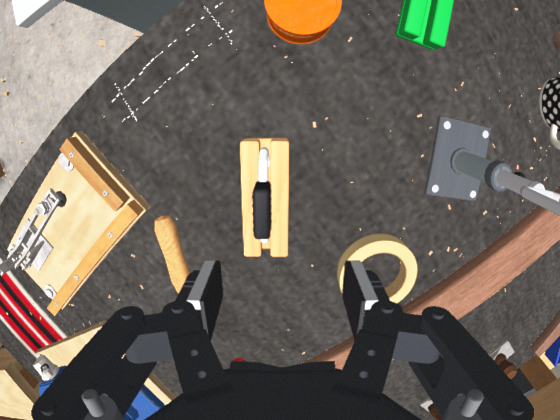

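Call:
{"name": "jog_arm", "arguments": {"increments": "-0.0175 -0.0198 0.02 0 0 0 0.05; 0 0 0.025 0 0 0 0.05; 0 0 0.025 0 0 0 0.05; 0 0 0.02 0 0 0 0.05; 0 0 0.02 0 0 0 0.05; 0 0 0.015 0 0 0 0.05; 0 0 0.005 0 0 0 0.05; 0 0 0 0 0 0 0.05; 0 0 0 0 0 0 0.05; 0 0 0 0 0 0 0.05", "squeeze": 40}}

```text
clock: 3.08
position: [0.5133, 0.1017, 0.0819]
ee_rot: [0.535, 3.093, 0.001]
force: [-0.6, 0.3, -0.2]
grip_width: 0.05
grip_force: 0.0
```

Call:
{"name": "jog_arm", "arguments": {"increments": "0 0 0.001 0 0 0 0.03; 0 0 0 0 0 0 0.022; 0 0 0 0 0 0 0.018; 0 0 0 0 0 0 0.014; 0 0 0 0 0 0 0.01; 0 0 0 0 0 0 0.005; 0 0 0 0 0 0 0.005; 0 0 0 0 0 0 0.005; 0 0 0 0 0 0 0.005", "squeeze": 60}}

```text
clock: 3.83
position: [0.5123, 0.101, 0.0796]
ee_rot: [-0.537, -3.095, 0.0]
force: [-0.4, 0.3, 0.2]
grip_width: 0.0048
grip_force: 0.0
```

Run:
```python
from h import *
s,C,o=wrist(); print({k:np.round(o[k],4).tolist() for k in("position","ee_rot","force","moment","grip_width","grip_force")})
cv2.imwrite("pics/w2.png",s["image"][150:420,100:460])
```

```text
{'position': [0.5123, 0.101, 0.0796], 'ee_rot': [-0.5374, -3.0952, 0.0], 'force': [-0.3758, 0.3058, 0.1581], 'moment': [-0.0264, -0.0034, -0.0147], 'grip_width': 0.0048, 'grip_force': 0.0}
```

View pics/w2.png

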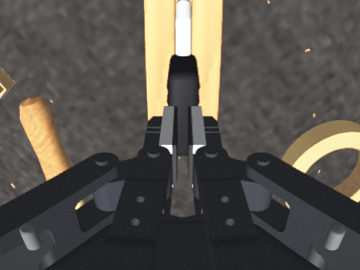

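Run:
```python
from h import *
for c in("scene","top","wrist"):
    if c=="wrist": s,C,o=wrist()
    else: s=bot.snapshot(c); C=cloud(s)
    d=bot.outline_of(c,"carabiner")
    for k in d[:2]:
        q=C[k["mask"]]; q=q[~np.isnan(q[:,0])];print(c,k["p"],k["pixel"],len(q),np.percentile(q,[2,50,98],axis=0).round(3).tolist())
    if c=="scene": cv2.imwrite("pics/s2.png",cv2.resize(s["image"][180:310,270:430],None,fx=4,fy=4,interpolation=2))
    if c=="wrist":
        for r in range(180,350,8): print(r,np.round(C[r,[268,275,283,291,298]].ravel(),3).tolist())
```

```text
scene 0.63 [340.6, 262.2] 655 [[0.462, 0.083, 0.001], [0.507, 0.096, 0.073], [0.594, 0.167, 0.097]]
top 0.74 [363.6, 209.9] 181 [[0.464, 0.1, 0.016], [0.49, 0.114, 0.066], [0.506, 0.123, 0.099]]
wrist 0.78 [281.4, 229.5] 2927 [[0.463, 0.093, 0.048], [0.492, 0.108, 0.093], [0.53, 0.119, 0.097]]
180 [0.48, 0.102, 0.034, 0.483, 0.105, 0.024, 0.476, 0.113, 0.064, 0.479, 0.117, 0.059, 0.486, 0.12, 0.033]
188 [0.485, 0.1, 0.032, 0.489, 0.103, 0.024, 0.48, 0.112, 0.065, 0.483, 0.116, 0.061, 0.492, 0.118, 0.033]
196 [0.49, 0.098, 0.033, 0.494, 0.101, 0.024, 0.484, 0.11, 0.066, 0.497, 0.112, 0.026, 0.497, 0.117, 0.034]
204 [0.495, 0.096, 0.034, 0.488, 0.104, 0.065, 0.489, 0.109, 0.067, 0.491, 0.113, 0.063, 0.503, 0.115, 0.032]
212 [0.501, 0.094, 0.033, 0.488, 0.105, 0.078, 0.489, 0.109, 0.078, 0.491, 0.113, 0.077, 0.508, 0.113, 0.032]
220 [0.495, 0.098, 0.068, 0.488, 0.105, 0.091, 0.489, 0.109, 0.091, 0.491, 0.112, 0.09, 0.495, 0.115, 0.082]
228 [0.49, 0.1, 0.092, 0.49, 0.104, 0.095, 0.492, 0.108, 0.095, 0.493, 0.111, 0.096, 0.495, 0.114, 0.093]
236 [0.495, 0.099, 0.092, 0.494, 0.103, 0.095, 
[... 875 characters left out ...]
0.505, 0.106, 0.137, 0.503, 0.109, 0.142]
308 [0.499, 0.099, 0.148, 0.507, 0.099, 0.137, 0.602, 0.069, -0.0, 0.508, 0.105, 0.138, 0.502, 0.109, 0.148]
316 [0.5, 0.099, 0.151, 0.51, 0.098, 0.138, 0.611, 0.065, -0.001, 0.513, 0.104, 0.137, 0.503, 0.109, 0.151]
324 [0.502, 0.098, 0.152, 0.515, 0.096, 0.137, 0.621, 0.062, -0.001, 0.517, 0.102, 0.137, 0.502, 0.109, 0.157]
332 [0.51, 0.095, 0.147, 0.519, 0.094, 0.137, 0.63, 0.058, -0.001, 0.521, 0.101, 0.137, 0.504, 0.108, 0.159]
340 [0.513, 0.094, 0.147, 0.637, 0.048, -0.001, 0.641, 0.055, -0.003, 0.642, 0.063, 0.0, 0.507, 0.107, 0.159]
348 [0.518, 0.092, 0.147, 0.649, 0.044, -0.002, 0.65, 0.051, -0.001, 0.654, 0.059, -0.002, 0.522, 0.103, 0.147]
```

View pics/s2.png

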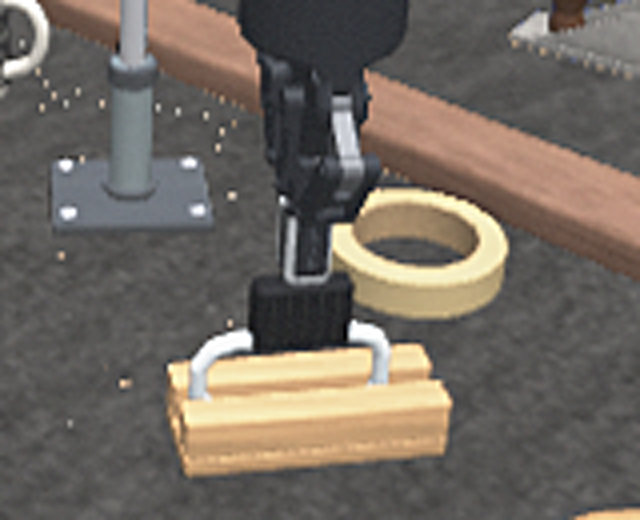

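Run:
```python
from h import *
s,C,o=wrist()
T=R.from_rotvec(o["ee_rot"]).as_matrix(); print(o["position"])
L=(C-o["position"])@T
for r in range(244,320,6): print(r,[ (L[r,c]*1000).round(0).tolist() for c in (256,262,268,274,283,292,298,304)])
s=bot.snapshot("scene");K=cloud(s)
m=(abs(K[...,0]-.51)<.05)&(abs(K[...,1]-.1)<.05)&(K[...,2]>.09)&(K[...,2]<.16)
g=s["image"].max(-1)
for r in range(235,262,2):
    cs=np.where(m[r])[0]
    if len(cs): print(r,[(int(c),np.round(K[r,c],3).tolist(),int(g[r,c])) for c in cs[::4]])
```

```text
[0.51233425 0.10099599 0.0796435 ]
244 [[-16.0, -20.0, 47.0], [-15.0, -15.0, 46.0], [12.0, -8.0, -13.0], [14.0, -5.0, -17.0], [14.0, -1.0, -17.0], [13.0, 4.0, -16.0], [12.0, 7.0, -12.0], [-16.0, 14.0, 47.0]]
250 [[-20.0, -20.0, 46.0], [-20.0, -15.0, 46.0], [9.0, -8.0, -14.0], [10.0, -5.0, -16.0], [11.0, -1.0, -17.0], [10.0, 4.0, -16.0], [9.0, 7.0, -13.0], [-20.0, 15.0, 47.0]]
256 [[-25.0, -20.0, 46.0], [-25.0, -16.0, 46.0], [11.0, -8.0, -25.0], [10.0, -5.0, -23.0], [7.0, -1.0, -16.0], [11.0, 4.0, -24.0], [10.0, 7.0, -23.0], [-25.0, 15.0, 47.0]]
262 [[-30.0, -20.0, 47.0], [-31.0, -16.0, 48.0], [10.0, -8.0, -29.0], [11.0, -5.0, -30.0], [3.0, -1.0, -15.0], [10.0, 3.0, -30.0], [10.0, 6.0, -29.0], [-30.0, 15.0, 46.0]]
268 [[6.0, -13.0, -28.0], [10.0, -10.0, -35.0], [11.0, -7.0, -37.0], [11.0, -5.0, -36.0], [-0.0, -1.0, -16.0], [10.0, 3.0, -35.0], [10.0, 6.0, -35.0], [7.0, 9.0, -29.0]]
274 [[7.0, -13.0, -35.0], [11.0, -10.0, -42.0], [10.0, -7.0, -41.0], [11.0, -5.0, -41.0], [-4.0, -1.0, -17.0], [10.0, 3.0, -41.0], [11.0, 6.0, -41.0], [7.0, 9.0, -35.0]]
280 [[7.0, -12.0, -41.0], [11.0, -9.0
[... 2168 characters left out ...]
, 107)]
249 [(333, [0.492, 0.112, 0.096], 72), (337, [0.498, 0.108, 0.097], 67), (341, [0.499, 0.096, 0.104], 145), (345, [0.506, 0.093, 0.103], 156), (349, [0.512, 0.088, 0.104], 164), (353, [0.526, 0.094, 0.096], 55), (357, [0.534, 0.092, 0.095], 94)]
251 [(332, [0.491, 0.114, 0.091], 71), (336, [0.493, 0.104, 0.096], 62), (340, [0.5, 0.101, 0.095], 64), (344, [0.507, 0.097, 0.096], 90), (348, [0.515, 0.094, 0.095], 75), (352, [0.52, 0.089, 0.096], 65), (356, [0.529, 0.088, 0.095], 58)]
253 [(333, [0.488, 0.106, 0.092], 30), (337, [0.493, 0.101, 0.093], 63), (341, [0.501, 0.098, 0.093], 55), (345, [0.509, 0.096, 0.091], 47), (349, [0.514, 0.091, 0.093], 43), (353, [0.523, 0.09, 0.09], 39)]
```

Call:
{"name": "jog_arm", "arguments": {"increments": "0 0 0 0 0 0 0.045; 0 0 0 0 0 0 0.045; 0 0 0 0 0 0 0.045; 0 0 0 0 0 0 0.045; 0 0 0 0 0 0 0.045; 0 0 0.01 0 0 0 0.045; 0 0 0.01 0 0 0 0.045; 0 0 0.008 0 0 0 0.045; 0 0 0 0 0 0 0.045; 0 0 0 0 0 0 0.045"}}

```text
clock: 5.12
position: [0.511, 0.1009, 0.0502]
ee_rot: [-0.537, -3.092, 0.001]
force: [-0.1, 0.1, -0.3]
grip_width: 0.0449
grip_force: 0.0
```

Call:
{"name": "jog_arm", "arguments": {"increments": "0 0 0 0 0 0 0.03; 0 0 0 0 0 0 0.022; 0 0 0 0 0 0 0.018; 0 0 0 0 0 0 0.014; 0 0 0 0 0 0 0.01; 0 0 0 0 0 0 0.005; 0 0 0 0 0 0 0.005; 0 0 0 0 0 0 0.005", "squeeze": 60}}

```text
clock: 5.78
position: [0.5128, 0.101, 0.0522]
ee_rot: [0.537, 3.094, 0.0]
force: [-0.9, 0.6, 3.9]
grip_width: 0.015
grip_force: 60.3
```

Run:
```python
from h import *
o=bot.get_obs()
print({k:np.round(o[k],4).tolist() for k in("clock","position","ee_rot","force","moment","grip_width","grip_force")})
s=bot.snapshot("scene");K=cloud(s)
cv2.imwrite("pics/s3.png",cv2.resize(s["image"][180:310,270:430],None,fx=4,fy=4,interpolation=2))
m=(abs(K[...,0]-.51)<.05)&(abs(K[...,1]-.1)<.05)&(K[...,2]>.05)&(K[...,2]<.16)
g=s["image"].max(-1)
for r in range(248,274,2):
    cs=np.arange(333,358,4)
    print(r,[(int(c),np.round(K[r,c],3).tolist(),int(g[r,c])) for c in cs])
```

```text
{'clock': 5.7833, 'position': [0.5128, 0.101, 0.0522], 'ee_rot': [0.5372, 3.0943, 0.0004], 'force': [-0.9219, 0.5789, 3.9119], 'moment': [0.0086, 0.1052, -0.0426], 'grip_width': 0.015, 'grip_force': 60.3366}
248 [(333, [0.578, 0.235, 0.002], 88), (337, [0.588, 0.233, -0.0], 82), (341, [0.499, 0.096, 0.106], 79), (345, [0.488, 0.069, 0.124], 40), (349, [0.495, 0.066, 0.124], 73), (353, [0.503, 0.065, 0.123], 57), (357, [0.509, 0.061, 0.123], 42)]
250 [(333, [0.491, 0.111, 0.095], 51), (337, [0.496, 0.105, 0.096], 61), (341, [0.5, 0.097, 0.1], 85), (345, [0.489, 0.07, 0.119], 44), (349, [0.507, 0.081, 0.107], 55), (353, [0.525, 0.092, 0.095], 85), (357, [0.532, 0.088, 0.096], 54)]
252 [(333, [0.49, 0.109, 0.092], 36), (337, [0.492, 0.1, 0.096], 70), (341, [0.498, 0.094, 0.098], 85), (345, [0.5, 0.084, 0.103], 47), (349, [0.507, 0.082, 0.102], 67), (353, [0.523, 0.09, 0.093], 77), (357, [0.529, 0.085, 0.094], 35)]
254 [(333, [0.487, 0.105, 0.09], 31), (337, [0.493, 0.099, 0.092], 45), (341, [0.497, 0.093, 0.094], 135), (345, [0.499, 0.083, 0.099], 52), (349, [0.508, 0.081, 0.098], 61), 
[... 1552 characters left out ...]
37, [0.544, 0.167, -0.001], 75), (341, [0.521, 0.122, 0.035], 211), (345, [0.529, 0.119, 0.035], 255), (349, [0.537, 0.115, 0.034], 254), (353, [0.543, 0.11, 0.036], 251), (357, [0.552, 0.108, 0.033], 255)]
270 [(333, [0.505, 0.126, 0.033], 253), (337, [0.51, 0.12, 0.035], 251), (341, [0.517, 0.115, 0.036], 246), (345, [0.526, 0.114, 0.033], 244), (349, [0.533, 0.11, 0.034], 243), (353, [0.541, 0.107, 0.033], 244), (357, [0.546, 0.101, 0.035], 245)]
272 [(333, [0.501, 0.12, 0.033], 245), (337, [0.508, 0.116, 0.034], 245), (341, [0.514, 0.111, 0.034], 246), (345, [0.521, 0.107, 0.035], 246), (349, [0.529, 0.104, 0.034], 246), (353, [0.536, 0.1, 0.034], 246), (357, [0.544, 0.097, 0.033], 247)]
```

View pics/s3.png

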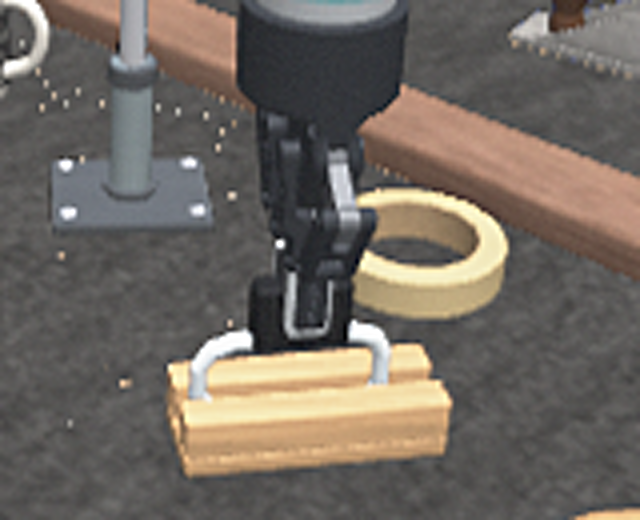

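Call:
{"name": "jog_arm", "arguments": {"increments": "0 0 -0.005 0 0 0 0.005; 0 0 -0.01 0 0 0 0.005; 0 0 -0.02 0 0 0 0.005; 0 0 -0.025 0 0 0 0.005; 0 0 -0.03 0 0 0 0.005; 0 0 -0.03 0 0 0 0.005; 0 0 -0.03 0 0 0 0.005; 0 0 -0.03 0 0 0 0.005; 0 0 -0.03 0 0 0 0.005; 0 0 -0.03 0 0 0 0.005; 0 0 -0.02 0 0 0 0.005; 0 0 0 0 0 0 0.005", "squeeze": 80}}

```text
clock: 6.83
position: [0.5148, 0.1012, 0.3174]
ee_rot: [0.536, 3.086, 0.003]
force: [0.4, -0.6, 0.1]
grip_width: 0.0143
grip_force: 80.3
```

Call:
{"name": "jog_arm", "arguments": {"increments": "0.005 0.015 0 0 0 0 0.005; 0.01 0.028 0 0 0 0 0.005; 0.01 0.03 0 0 0 0 0.005; 0.01 0.03 0 0 0 0 0.005; 0.01 0.03 0 0 0 0 0.005; 0.0066 0.02 0 0 0 0 0.005; 0.005 0.01 0 0 0 0 0.005; 0 0 0 0 0 0.045 0.005; 0 0 0 0 0 0.045 0.005; 0 0 0 0 0 0 0.005; 0 0 0 0 0 0 0.005; 0 0 0 0 0 0 0.005"}}

```text
clock: 7.83
position: [0.5137, 0.2729, 0.3111]
ee_rot: [-0.676, -3.067, 0.001]
force: [0.7, 0.0, -1.7]
grip_width: 0.0144
grip_force: 80.1
```

```bash
cat > bow.py <<'E'
from h import *
s,C,o=wrist()
print({k:np.round(o[k],4).tolist() for k in("clock","position","ee_rot","force","grip_width","grip_force")})
x,y,z=C[...,0],C[...,1],C[...,2]
m=(abs(x-.555)<.06)&(abs(y-.343)<.06)&(z>.15)&(z<.25); q=C[m]
t=q[q[:,2]>.205]; c,_,vv=np.linalg.svd(t[:,:2]-t[:,:2].mean(0))
d=vv[0]*np.sign(vv[0][1]); n=np.array([d[1],-d[0]])
print("n",len(t),"ang",np.degrees(np.arctan2(d[1],d[0])))
l=(t[:,:2]-[.555,.3435])@d; k=(t[:,:2]-[.555,.3435])@n
print("along",np.percentile(l,[1,99]).round(4),"perp",np.percentile(k,[1,99]).round(4),"mean",t[:,:2].mean(0).round(4))
mid=abs(l-np.mean(np.percentile(l,[1,99])))<.008
print("mid top z",np.percentile(t[mid,2],[50,95]).round(4),"perp mid",np.percentile(k[mid],[2,98]).round(4))
ty=R.from_rotvec(o["ee_rot"]).as_matrix(); print("tool x",ty[:2,0].round(3),"y",ty[:2,1].round(3),"z",ty[:,2].round(3),"tool y ang",np.degrees(np.arctan2(ty[1,1],ty[0,1])).round(1))
E
python3 - <<'E'
import bow
from bow import *
cv2.imwrite("pics/w4.png",s["image"])
E
```

```text
{'clock': 7.8333, 'position': [0.5137, 0.2729, 0.3111], 'ee_rot': [-0.6755, -3.0673, 0.0013], 'force': [0.6678, 0.0358, -1.6741], 'grip_width': 0.0144, 'grip_force': 80.1216}
n 852 ang 64.06991656887918
along [-0.0292  0.0265] perp [-0.0037  0.0049] mean [0.5537 0.3418]
mid top z [0.2244 0.2256] perp mid [-0.0036  0.0043]
tool x [-0.907  0.42 ] y [0.42  0.907] z [-0.001 -0.001 -1.   ] tool y ang 65.2
```

View pics/w4.png

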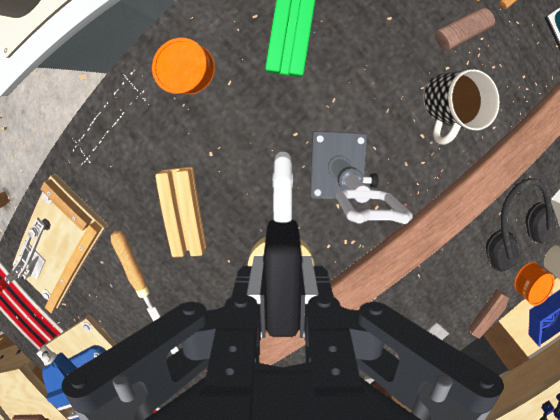

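Call:
{"name": "jog_arm", "arguments": {"increments": "0 0.02 0 0 0 0 0.005; -0.001 0.03 0 0 0 0 0.005; 0 0.02 0 0 0 0 0.005; 0 0.0103 0 0 0 0 0.005; 0 0 0.01 0 0 0 0.005; 0 0 0.01 0 0 0 0.005; 0 0 0.01 0 0 0 0.005; 0 0 0 0 0 0 0.005; 0 0 0 0 0 0 0.005; 0 0 0 0 0 0 0.005; 0 0 0 0 0 0 0.005"}}

```text
clock: 8.8
position: [0.5488, 0.3456, 0.2823]
ee_rot: [0.677, 3.067, 0.001]
force: [-0.1, 0.1, -1.1]
grip_width: 0.0141
grip_force: 80.1
```

Run:
```python
from bow import *
# carabiner rod in tool frame (visible -x shoulder), bow
L=(C-o["position"])@ty
b=(np.abs(L[...,1])<.012)&(L[...,0]>.015)&(L[...,0]<.075)&(abs(L[...,2])<.06)
q=L[b]*1000; print(len(q),np.percentile(q,[2,50,98],axis=0).round(1).tolist())
for a in range(15,65,6):
    p=q[(q[:,0]>a)&(q[:,0]<a+6)]
    if len(p)>5: print(a,len(p),np.median(p,0).round(1))
t=cloud(bot.snapshot("scene"));im=bot.snapshot("scene")["image"]
cv2.imwrite("pics/s5.png",cv2.resize(im[80:240,220:400],None,fx=4,fy=3.75,interpolation=2)[:600])
```

```text
{'clock': 8.8, 'position': [0.5488, 0.3456, 0.2823], 'ee_rot': [0.6766, 3.067, 0.001], 'force': [-0.0792, 0.0792, -1.1174], 'grip_width': 0.0141, 'grip_force': 80.1036}
n 777 ang 63.94161666203286
along [-0.0284  0.0281] perp [-0.0419  0.0045] mean [0.5534 0.3445]
mid top z [0.2493 0.2498] perp mid [-0.0442 -0.0363]
tool x [-0.907  0.421] y [0.421 0.907] z [ 0.001  0.    -1.   ] tool y ang 65.1
2859 [[15.7, -8.2, -43.7], [24.5, -0.7, -20.3], [52.9, 6.4, 12.7]]
15 522 [ 18.2  -1.1 -42.8]
21 1214 [ 24.   -0.7 -31.4]
27 216 [ 30.2  -1.1 -12.8]
33 256 [ 36.   -0.6 -11.2]
39 240 [42.2 -1.1 -9.3]
45 267 [47.9 -0.6 -3. ]
51 144 [52.6 -0.6  4.3]
```

View pics/s5.png

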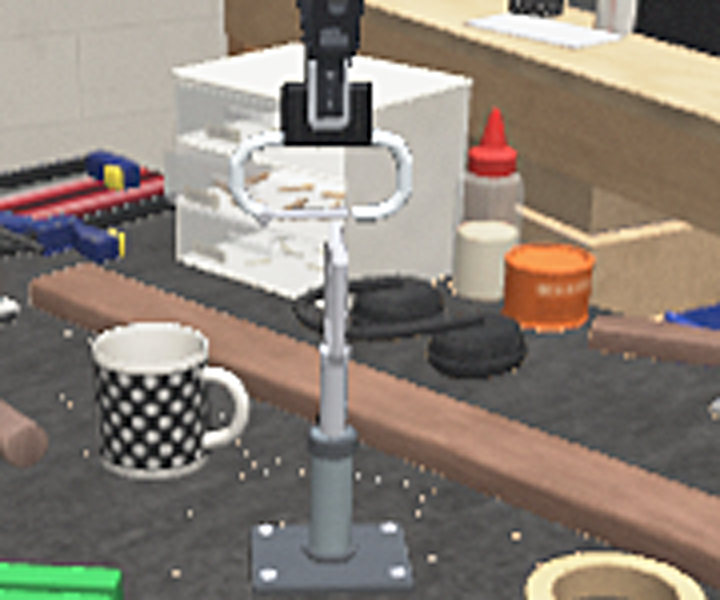

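Call:
{"name": "jog_arm", "arguments": {"increments": "0 0 0.004 0 0 0 0.005; 0 0 0.004 0 0 0 0.005; 0 0 0.004 0 0 0 0.005; 0 0 0.003 0 0 0 0.005; 0 0 0.003 0 0 0 0.005; 0 0 0.003 0 0 0 0.005; 0 0 0 0 0 0 0.005; 0 0 0 0 0 0 0.005"}}

```text
clock: 9.62
position: [0.5484, 0.346, 0.2608]
ee_rot: [-0.676, -3.068, 0.0]
force: [-1.4, -1.6, 2.2]
grip_width: 0.0147
grip_force: 80.6
```

Call:
{"name": "jog_arm", "arguments": {"increments": "0 0 0.002 0 0 0 0.005; 0 0 0.002 0 0 0 0.005; 0 0 0.002 0 0 0 0.005; 0 0 0.002 0 0 0 0.005; 0 0 0 0 0 0 0.005; 0 0 0 0 0 0 0.005"}}

```text
clock: 10.12
position: [0.5492, 0.3459, 0.2528]
ee_rot: [0.676, 3.067, 0.0]
force: [0.8, -1.5, 2.4]
grip_width: 0.0142
grip_force: 80.7
```

Call:
{"name": "jog_arm", "arguments": {"increments": "0 0 0.002 0 0 0 0.005; 0 0 0.002 0 0 0 0.005; 0 0 0.002 0 0 0 0.005; 0 0 0.002 0 0 0 0.005; 0 0 0.002 0 0 0 0.005; 0 0 0.002 0 0 0 0.005; 0 0 0 0 0 0 0.005; 0 0 0 0 0 0 0.005"}}

```text
clock: 10.78
position: [0.5476, 0.3463, 0.24]
ee_rot: [-0.675, -3.066, -0.0]
force: [-2.6, 1.1, 1.8]
grip_width: 0.0145
grip_force: 80.8
```

Call:
{"name": "jog_arm", "arguments": {"increments": "0 0 0.002 0 0 0 0.005; 0 0 0.002 0 0 0 0.005; 0 0 0.002 0 0 0 0.005; 0 0 0 0 0 0 0.005; 0 0 0 0 0 0 0.005"}}

```text
clock: 11.2
position: [0.5473, 0.3463, 0.2337]
ee_rot: [-0.675, -3.065, -0.0]
force: [-4.0, 2.7, 1.9]
grip_width: 0.0141
grip_force: 80.6
```

Call:
{"name": "jog_arm", "arguments": {"increments": "0 0 0.0015 0 0 0 0.005; 0 0 0.0015 0 0 0 0.005; 0 0 0 0 0 0 0.005; 0 0 0 0 0 0 0.005"}}

```text
clock: 11.53
position: [0.5474, 0.3462, 0.2307]
ee_rot: [-0.675, -3.065, 0.0]
force: [-5.0, 3.1, 0.9]
grip_width: 0.0143
grip_force: 80.5
```

Call:
{"name": "jog_arm", "arguments": {"increments": "0 0 0.0015 0 0 0 0.005; 0 0 0.0015 0 0 0 0.005; 0 0 0 0 0 0 0.005; 0 0 0 0 0 0 0.005"}}

```text
clock: 11.87
position: [0.5494, 0.3452, 0.2279]
ee_rot: [0.677, 3.066, -0.003]
force: [-0.1, -0.5, -2.2]
grip_width: 0.0147
grip_force: 80.2
```

Run:
```python
from h import *
im=bot.snapshot("scene")["image"]
cv2.imwrite("pics/s6.png",cv2.resize(im[100:190,260:350],None,fx=6,fy=6,interpolation=2))
```

Call:
{"name": "jog_arm", "arguments": {"increments": "0 0 0.0015 0 0 0 0.005; 0 0 0.0015 0 0 0 0.005; 0 0 0.0015 0 0 0 0.005; 0 0 0 0 0 0 0.005; 0 0 0 0 0 0 0.005"}}

```text
clock: 12.33
position: [0.5486, 0.3459, 0.2239]
ee_rot: [-0.676, -3.068, 0.001]
force: [0.2, -0.4, -1.8]
grip_width: 0.0139
grip_force: 80.2
```

View pics/s6.png

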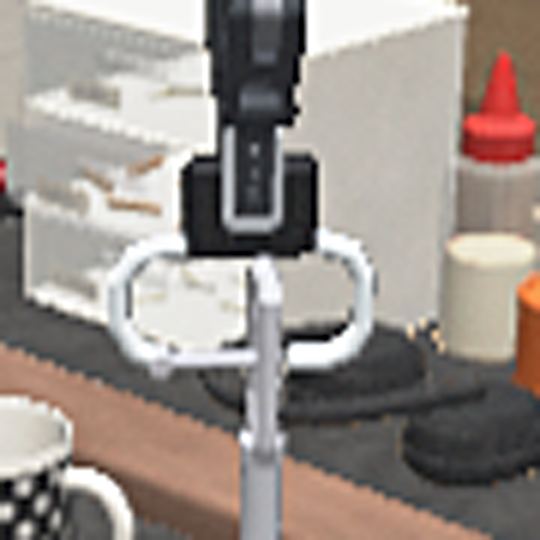

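Call:
{"name": "jog_arm", "arguments": {"increments": "0 0 0.001 0 0 0 0.005; 0 0 0.001 0 0 0 0.005; 0 0 0 0 0 0 0.005; 0 0 0 0 0 0 0.005"}}

```text
clock: 12.67
position: [0.5486, 0.3459, 0.222]
ee_rot: [-0.676, -3.068, 0.0]
force: [-0.4, 0.9, -1.1]
grip_width: 0.0144
grip_force: 80.2
```

Call:
{"name": "jog_arm", "arguments": {"increments": "0 0 0.001 0 0 0 0.005; 0 0 0 0 0 0 0.005; 0 0 0 0 0 0 0.005"}}

```text
clock: 12.92
position: [0.5486, 0.346, 0.221]
ee_rot: [-0.676, -3.068, 0.0]
force: [-1.4, -0.4, -1.6]
grip_width: 0.0143
grip_force: 80.2
```

Call:
{"name": "jog_arm", "arguments": {"increments": "0 0 0.001 0 0 0 0.005; 0 0 0 0 0 0 0.005; 0 0 0 0 0 0 0.005"}}

```text
clock: 13.17
position: [0.5488, 0.346, 0.2203]
ee_rot: [0.676, 3.068, 0.0]
force: [0.5, -0.2, -1.6]
grip_width: 0.0146
grip_force: 80.3
```

Call:
{"name": "jog_arm", "arguments": {"increments": "0 0 0.001 0 0 0 0.005; 0 0 0 0 0 0 0.005; 0 0 0 0 0 0 0.005"}}

```text
clock: 13.42
position: [0.5489, 0.3461, 0.22]
ee_rot: [0.676, 3.067, 0.001]
force: [-1.6, -0.5, 3.3]
grip_width: 0.0146
grip_force: 81.0
```

Call:
{"name": "jog_arm", "arguments": {"increments": "0 0 0 0 0 0 0.025; 0 0 0 0 0 0 0.04; 0 0 0 0 0 0 0.055; 0 0 -0.005 0 0 0 0.055; 0 0 -0.02 0 0 0 0.055; 0 0 -0.03 0 0 0 0.055; 0 0 -0.035 0 0 0 0.055; 0 0 -0.035 0 0 0 0.055; 0 0 -0.02 0 0 0 0.055; 0 0 0 0 0 0 0.055; 0 0 0 0 0 0 0.055"}}

```text
clock: 14.33
position: [0.5495, 0.3464, 0.3663]
ee_rot: [0.675, 3.065, 0.004]
force: [0.2, 0.5, 0.1]
grip_width: 0.0552
grip_force: 0.0
```

Call:
{"name": "jog_arm", "arguments": {"increments": "0 0 0 0 0 0 0.055; 0 0 0 0 0 0 0.055; 0 0 0 0 0 0 0.055; 0 0 0 0 0 0 0.055; 0 0 0 0 0 0 0.055; 0 0 0 0 0 0 0.055; 0 0 0 0 0 0 0.055; 0 0 0 0 0 0 0.055; 0 0 0 0 0 0 0.055; 0 0 0 0 0 0 0.055; 0 0 0 0 0 0 0.055; 0 0 0 0 0 0 0.055"}}

```text
clock: 15.33
position: [0.5487, 0.346, 0.3642]
ee_rot: [0.676, 3.068, 0.0]
force: [1.3, 0.1, -0.5]
grip_width: 0.0551
grip_force: 0.0
```

Run:
```python
from h import *
im=bot.snapshot("scene")["image"]; print(bot.get_obs()["force"])
cv2.imwrite("pics/s7.png",cv2.resize(im[60:260,200:420],None,fx=3,fy=3,interpolation=2))
```

```text
[-0.0604063   0.17506139 -0.46669554]
```

View pics/s7.png

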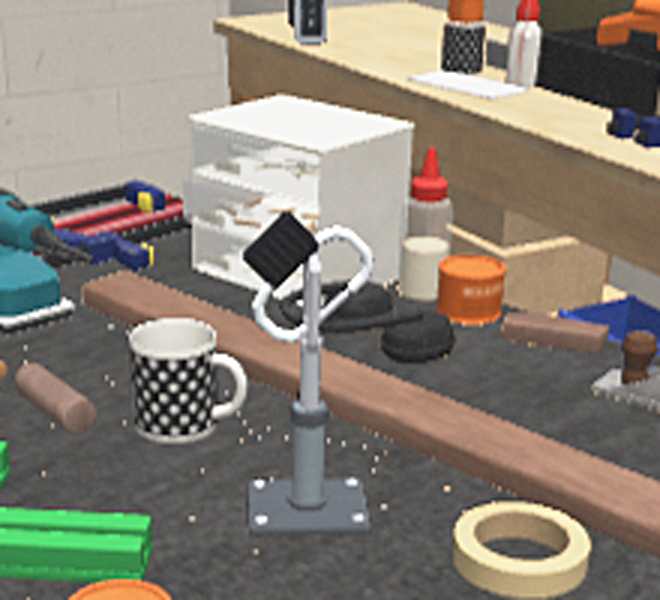

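Call:
{"name": "jog_arm", "arguments": {"increments": "0 0 0 0 0 0 0.055; 0 0 0 0 0 0 0.055; 0 0 0 0 0 0 0.055; 0 0 0 0 0 0 0.055; 0 0 0 0 0 0 0.055; 0 0 0 0 0 0 0.055; 0 0 0 0 0 0 0.055; 0 0 0 0 0 0 0.055; 0 0 0 0 0 0 0.055; 0 0 0 0 0 0 0.055; 0 0 0 0 0 0 0.055; 0 0 0 0 0 0 0.055"}}

```text
clock: 16.38
position: [0.5486, 0.346, 0.3641]
ee_rot: [-0.676, -3.068, 0.0]
force: [0.5, 0.2, 1.1]
grip_width: 0.0552
grip_force: 0.0
```

Run:
```python
from h import *
a=cv2.imread("pics/s7.png")
im=bot.snapshot("scene")["image"]; b=cv2.resize(im[60:260,200:420],None,fx=3,fy=3,interpolation=2)
print("change since",np.abs(a.astype(int)-b)[200:350,230:390].mean())
cv2.imwrite("pics/s8.png",cv2.resize(im[120:190,270:340],None,fx=6,fy=6,interpolation=2))
```

```text
change since 1.253263888888889
```

View pics/s8.png

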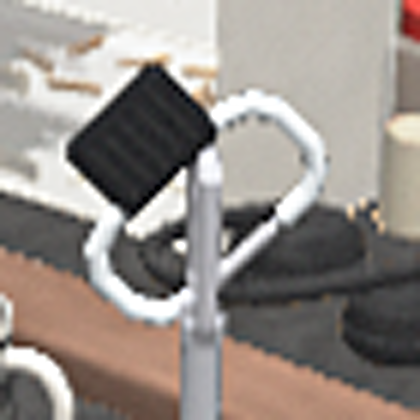

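The carabiner hangs at rest on the bow, with its gate shut (thin rod running from about (215,280) to (280,215)) and the bow's bar inside the loop; the gripper is clear of it.

```bash
python3 -c "
from workcell import bot
print(bot.job_done())"
```

```text
the job is handed in; nothing more can be done
None
```

The carabiner is clipped onto the bow with its gate shut, released and hanging at rest; the forces read between moves stayed near 6 N or below, I did not touch the tin, mug or tape, and the job was handed in at about 16 s.

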